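Clamp the instrument tray in the loading rig with the cam lever

TASK

Flip the carriage's orange-handled cam lever up to free it, then push the carriage forward so that it slides the instrument tray home, under both spring clips, until you feel the rubber buffer give. Keep pressing gently while you flip the lever fully back down, so that the locked carriage keeps the tray squeezed against the buffer, then let go. Leave the other things on the mat where they are.

Things in the scene. Friction and masses are not known exactly. Their poses are not given: they have to be found in the camera images.
- rig: Fixed rig. Origin: underside centre of the bed, at table height; x along the slide, away from the robot, y left, z up. White bed plate 380 x 170 x 12 (x -180 to 200). Two guides, 24 high, inner faces at y = +-52.5, hold the tray between them. Blue housing at the far end (x 168 to 198, 34 high) carries buffer and clips. Nothing stands on the robot side of the rig.
- buffer_zone (a point): Fixed mark on the rig at x 150, y 0, z 22: the black rubber buffer's face is within 5 mm of it in x. Its screw setting (x 145 to 155) is not reported and has to be felt. The buffer gives on a spring of 1.5 N/mm for 8 mm, then is solid; it must stay squeezed by 2 mm or more once locked, so press it in about 5 mm.
- shelf_front (a point): Middle of the front bar of a wire shelf over the rig: bars 7 thick along y, 235 above the table, from rig x -40 (this bar) to 100, y +-150, on posts at y +-150, x -20 and 80. With the carriage home the lever handle is right below this bar: an upright gripper would hit the shelf, so lean it back towards the robot by 30 to 45 degrees.
- carriage: Aluminium carriage, slides along the rig's x (105 of travel; freed, friction 1.5 N plus 8 N per m/s; locked, it holds against about 25 N). Origin: in the plane of its front pushing face, on the centre line, at table height; axes as the rig's. Block 50 deep, 84 wide, 17 to 47 high, with a post 34 wide up to 90 high for the lever. The face starts at rig x -45 to -23; about 35 to 53 with the tray home.
- lever (a joint): Cam lever angle, rad; hinge along the rig's x. 0: locked, lying level to the rig's left (+y) on its stop; 1.57 straight up; 1.9 end stop. The brake bites below about 1.0 and is free above 1.2. Dead centre at 0.15: below it the lever stays locked by itself. Takes 1 to 6 N at the handle; stays where it is left.
- lever_grip (a point): Middle of the orange handle: a round sleeve 22 dia, 45 long, parallel to the rig's x, on the lever's end, pointing to the robot (22 either side of this point, then the lever plate on the far side). The sleeve spins freely on its pin: a gripper can hold it without turning while the lever turns, and push the carriage by it.
- lever_hinge (a point): Point on the lever's hinge axis, 75 above the table, at the same rig x as lever_grip; moves with the carriage. lever_grip lies from it at 60 x (cos, sin) of lever in the rig's (y, z).
- tray: Loose open steel tray 110 (x) x 100 (y) x 18 high, walls 3 thick, 0.25 to 0.5 kg, instruments fixed inside. Lies on the bed (12 high) between the guides; origin centre of its underside, x along the slide. Starts short of the clips, centre at rig x 45 to 57.
- tray_far_end (a point): Middle of the outer face of the tray's far wall, 55 from its centre. Pressed home it is on the buffer, at rig x 146 to 163.
- clip_left (a joint): Lift of the left spring clip (rad), 0 when down. Sprung arm on the blue housing with a white roller nose of 20 dia at rig x 125, y 36, its underside 27 above the table: 3 below the top of the tray's rim. Pushed by a few newtons (3 to 8 N for both), the rim lifts both noses, which snap down inside the tray behind it.
- clip_right (a joint): The same for the right clip, nose at y -36.
- rinse_bottle: Bystander, leave alone: clear rinse bottle with red cap, 54 dia x 150 mm; origin at its underside.
- spool_a: Bystander, leave alone: navy plastic spool, 44 dia x 42 mm; origin at its underside.
- spool_b: Bystander, leave alone: second navy spool, 44 dia x 42 mm; origin at its underside.
- tweezers: Bystander, leave alone: steel tweezers lying flat, 120 long, 16 wide, 4 high mm; origin at its underside.
- brush: Bystander, leave alone: white-handled cleaning brush lying flat, about 200 long mm; origin at its underside.
- cup: Bystander, leave alone: small steel cup, 68 dia x 60 mm; origin at its underside.
Things that resemble listed ones, but are neither listed nor needed, are in the scene too. Several things have the shape of the tray; the one meant has the colours described above.

How it is judged:
By the outcome, as a careful person would: the job done as asked, in the order asked, and still so for the second after the job is handed in, with the robot touching nothing.
It also fails if it takes over 54 s, if anything falls off the work surface, if the arm or the gripper's body presses on something with over 40 N, if the wrist force passes 120 N, or if a joint passes its speed limit or range.

ROBOT

A 7-joint arm with a two-finger parallel gripper is mounted at the origin on the work surface. World frame = base frame: x ahead of the robot, y to its left, z up, the work surface at z = 0. Lengths are in m, angles in degrees, forces in N, time in s.
With the tool pointing down it reaches from about 0.425 to 0.925 m from the base axis. Payload 6.8 kg.
Tool frame: the origin (TCP) lies at the very end of the fingers, on their centre line; the grasp point (between the pads) lies 19 mm behind it; z points along the fingers, y is the direction in which the jaws open and shut (so a half turn about z gives the same grasp; the last joint's range is limited). The gripper opens to 85 mm and grips with 20 to 120 N. Pads are 22 mm wide; open, the fingers measure 114 mm over their backs; the gripper's body (76 mm by 85 mm) begins 54 mm behind the grasp point. The pads swing forward as they close: fully open they stand 13 mm farther back than shut.
Start: joints at [-78.73, 27.33, 1.283, 89.118, -0.659, 63.558, -4.761], TCP at [0.203, 0.644, 0.231] pointing down, gripper open.
Joint ranges: [-169.35, 169.35], [-19.33, 120.38], [-80.79, 83.38], [13.8, 139.57], [-78.32, 258.32], [9.67, 109.79], [-169.56, 169.56]. Speed limits (degrees/s): [136.94, 136.94, 180, 180, 180, 180, 180].

INTERFACE

Orientations are given as [roll, pitch, yaw] about the fixed x, y, z axes, in that order (R = Rz(yaw) Ry(pitch) Rx(roll)).
In Python, from station import manip, viewer gives the robot as it stands.
- The arm moves only by the tool jog_arm, never from a script. Its argument "commands" is a list that holds one entry, the list of rows, each a list of 4 numbers: the shift along the world's x, y, z in cm, then the turn about the world's z in rad. A call has 1 to 20 rows; each row is the pose to reach, as a shift and turn from the pose commanded when the call began; what a row does not reach only later rows make up. A row lasts 1/10 s, in which the tool goes at most 50 mm and 8.59 degrees, less where a joint would pass 70% of its speed; a pose out of reach is approached as far as the arm can. A call with a gripper value outside its range is refused whole. "fingers" is the finger opening in cm, from 0 to 8.54, set as the call begins (left out, the last holds). The fingers move at their own pace and stop on an object; "grip_force" is the grip in N (left out, the last holds). Time passes only in rows, so rows that repeat a pose let the fingers close. It gives the time, the measured TCP pose, the force and the opening at its end, in the units of the state.
- manip.state(): the state, without advancing time (a new reading comes with each control period).
- viewer.capture(name): name is "scene" or "top" or "wrist"; returns a dict with "img" (400x640x3 uint8, red, green, blue), "K" (3x3 intrinsics, pixels), "pose" (4x4, takes a point from camera to world coordinates); the wrist camera has in their place "T_tool_cam" (4x4, takes a point from camera to tool coordinates, whose origin is the TCP and whose axes are the flange's). Camera axes: x right, y up, looking along -z (the intrinsics and any distortion apply to the point x, -y, -z); pixel columns grow to the right and rows downward; lengths in m; the calibration is good to about 2 mm. A picture is of the moment at which its call begins: read the wrist's pose just before it. There is no depth.
- manip.finish_job(): hands the job in, once; it reports no verdict.
The state is a dict: "clock": time; "joint_positions": joint angles; "qvel": joint speeds; "joint_efforts": joint torques, N m; "eef_pos": TCP position; "ee_rot": TCP orientation; "contact_force": force on the tool from outside, world axes, zero at the start; "moment": the same for the moment, N m; "finger_gap": opening from 0.0 (shut) to 1.0 (fully open).
Only numpy, scipy, OpenCV 4.12 (cv2) and the standard library are available. Lean on these libraries where they do the work, as an engineer would, in place of code of your own. Each camera call takes 0.05 s, during which the arm holds its last target.

## Working session

There is one attempt and no reset: what is moved stays moved. The work goes in short steps, Python scripts to look and compute and a tool call to move; the robot and the scene stay as the last step left them, time stands still between calls to the robot, and variables do not carry over. Pictures are saved under pics/ and viewed, and the job is handed in when it is done.

Besides the shell and the picture viewer there is one more tool, called after ">>>" by a JSON object that holds its "op" and its "data". jog_arm: Moves the arm, as the interface text tells. Its arguments: {"type":"object","properties":{"commands":{"type":"array"},"fingers":{"type":"number"},"grip_force":{"type":"number"}},"required":["commands"]}

```bash
ls; mkdir -p pics
python3 - <<'E'
from station import manip, viewer
import cv2, numpy as np
s=manip.state(); print(s)
for n in ["scene","top","wrist"]:
    c=viewer.capture(n); cv2.imwrite(f"pics/{n}0.png",c["img"][:,:,::-1]); print(n,c["K"],c.get("pose",c.get("T_tool_cam")),[k for k in c])
    np.savez(f"pics/{n}0.npz",**{k:v for k,v in c.items() if v is not None})
E
```

```text
pics
{'clock': 0.0, 'joint_positions': array([-78.73102582,  27.37713138,   1.27988767,  89.17968291,
        -0.65965702,  63.55958691,  -4.76168144]), 'qvel': array([ 0.06151136, -0.03799859, -0.07682429,  0.12947976, -0.04823888,
        0.03099089, -0.00781499]), 'joint_efforts': array([-5.84139307e-04, -5.96439278e+01,  1.60784058e+00, -2.81192780e+01,
        1.24993184e-02,  9.48058383e-03,  3.55157184e-07]), 'eef_pos': array([0.20238339, 0.64329869, 0.23029997]), 'ee_rot': array([-1.79891192e+02,  7.47717057e-03,  1.62537917e+02]), 'contact_force': array([0.15317848, 0.20360131, 0.54657615]), 'moment': array([-0.01926518, -0.01483188,  0.00178051]), 'finger_gap': 0.9983930447727336}
scene [[470.48531777   0.         321.05346706]
 [  0.         470.48531777 194.13688626]
 [  0.           0.           1.        ]] [[-0.3662112  -0.8093885   0.45910742  1.29899097]
 [ 0.93052269 -0.32071073  0.17683935  0.2825695 ]
 [ 0.00410893  0.49197042  0.87060222  1.38856537]
 [ 0.          0.          0.          1.        ]] ['img', 'K', 'pose']
top [[387.90340927   0.         313.01692431]
 [  0.         387.90340927 199.90345748]
 [  0.           0.           1.        ]] [[-0.03048291  0.99664679 -0.07593393  0.5310164 ]
 [-0.99893363 -0.03301202 -0.03227702  0.00725992]
 [-0.03467552  0.07486906  0.9965903   1.21568046]
 [ 0.          0.          0.          1.        ]] ['img', 'K', 'pose']
wrist [[335.52713073   0.         317.73600942]
 [  0.         335.52713073 194.89974978]
 [  0.           0.           1.        ]] [[-1.09584865e-04  9.49198648e-01  3.14677478e-01  8.00567799e-02]
 [ 9.99999881e-01 -4.58506469e-05  4.86549675e-04  1.07778138e-04]
 [ 4.76260460e-04  3.14677493e-01 -9.49198529e-01 -1.41500370e-01]
 [ 0.00000000e+00  0.00000000e+00  0.00000000e+00  1.00000000e+00]] ['img', 'K', 'T_tool_cam']
```

View pics/scene0.png

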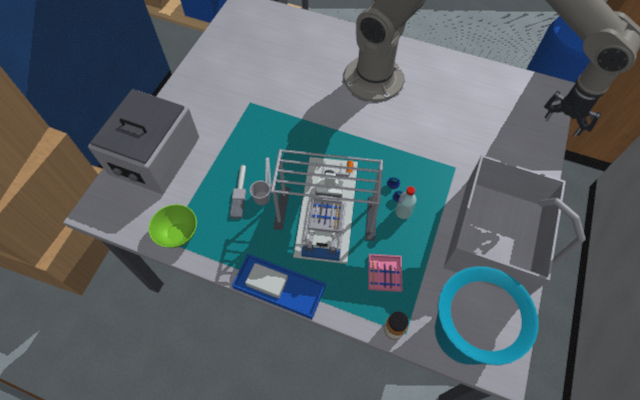

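View pics/top0.png

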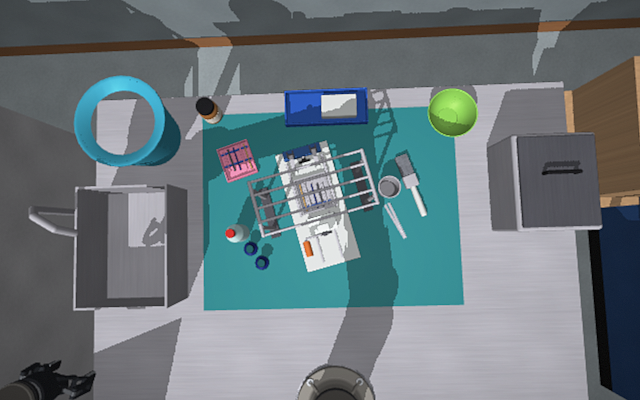

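View pics/wrist0.png

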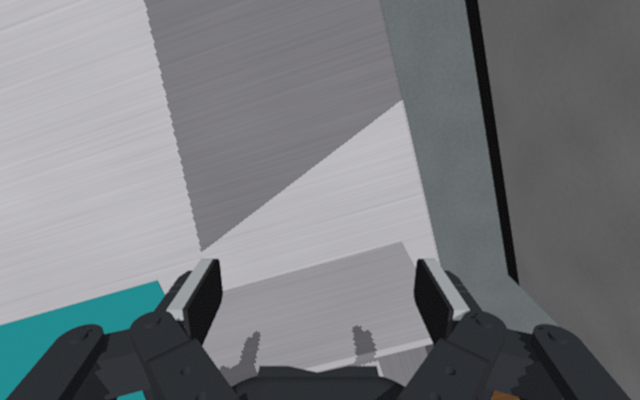

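Run:
```python
import cv2
a=cv2.imread('pics/top0.png')[130:280,210:430]; cv2.imwrite('pics/top0c.png',cv2.resize(a,None,fx=3.6,fy=3.6,interpolation=cv2.INTER_CUBIC))
a=cv2.imread('pics/scene0.png')[135:275,220:430]; cv2.imwrite('pics/scene0c.png',cv2.resize(a,None,fx=3.8,fy=3.8,interpolation=cv2.INTER_CUBIC))
```

```text
(no output)
```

View pics/top0c.png

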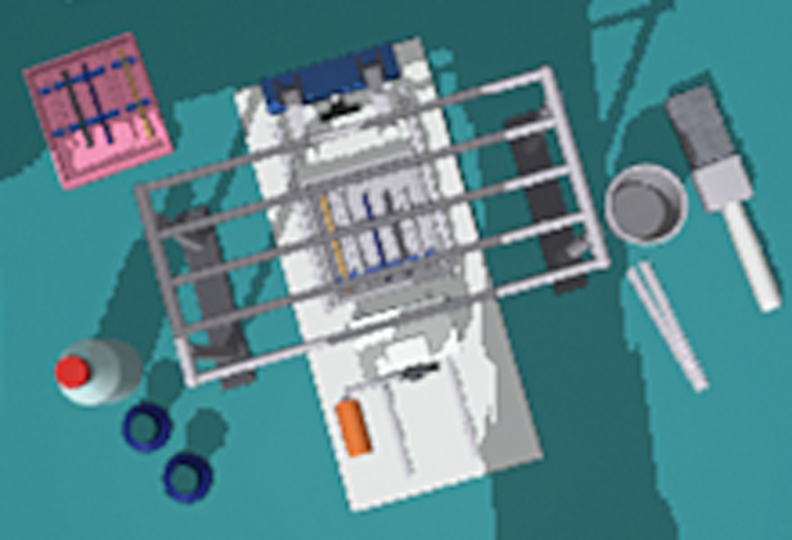

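View pics/scene0c.png

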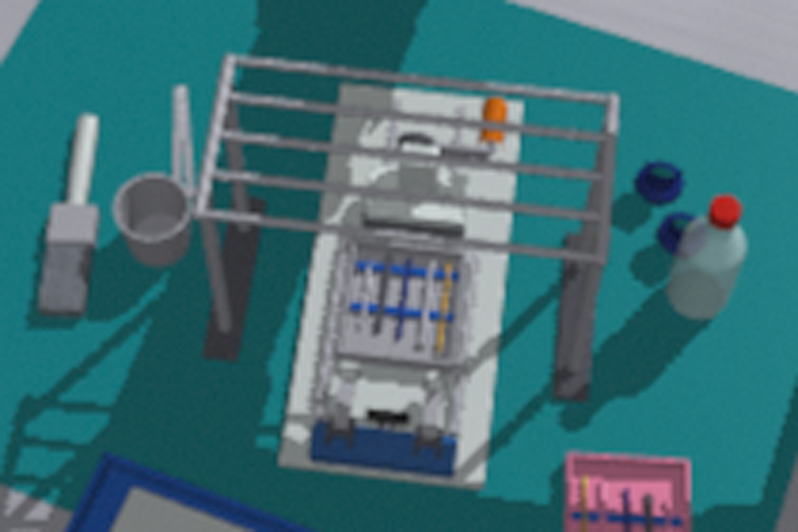

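```bash
cat > h.py <<'E'
import numpy as np, cv2
def ray(d,uv):
    K=d['K'];P=d['pose'];u,v=uv
    r=P[:3,:3]@np.array([(u-K[0,2])/K[0,0],-(v-K[1,2])/K[1,1],-1.0]); return P[:3,3],r
def plane(d,uv,z):
    o,r=ray(d,uv); return o+r*(z-o[2])/r[2]
def proj(d,p):
    P=d['pose'];K=d['K'];c=P[:3,:3].T@(np.asarray(p)-P[:3,3]); return np.array([K[0,2]+K[0,0]*c[0]/-c[2],K[1,2]+K[1,1]*c[1]/c[2]])
def tri(a,b):
    (o1,r1),(o2,r2)=a,b
    A=np.stack([r1,-r2],1); t=np.linalg.lstsq(A,o2-o1,rcond=None)[0]
    p,q=o1+t[0]*r1,o2+t[1]*r2; return (p+q)/2,np.linalg.norm(p-q)
E
python3 - <<'E'
from h import *
T=dict(np.load('pics/top0.npz'));S=dict(np.load('pics/scene0.npz'))
tc=lambda x,y:(x/3.6+210,y/3.6+130); sc=lambda x,y:(x/3.8+220,y/3.8+135)
bt=[plane(T,tc(*p),.012) for p in [(236,88),(423,38),(352,510),(542,457)]]
bs=[plane(S,sc(*p),.012) for p in [(487,487),(278,465),(524,88),(343,84)]]
print(np.round(bt,4));print(np.round(bs,4))
# rig fit
m=np.array([[200,85],[200,-85],[-180,85],[-180,-85]])/1000
for q in (bt,bs):
    q=np.array(q)[:,:2]; a=m-m.mean(0); b=q-q.mean(0)
    th=np.arctan2((a[:,0]*b[:,1]-a[:,1]*b[:,0]).sum(),(a*b).sum()); R=np.array([[np.cos(th),-np.sin(th)],[np.sin(th),np.cos(th)]])
    o=q.mean(0)-R@m.mean(0); print('rig',o,np.degrees(th),np.abs(q-(o+m@R.T)).max())
# handle
for n,d in(('t',T),('s',S)):
    h=cv2.cvtColor(d['img'],cv2.COLOR_RGB2HSV); mk=cv2.inRange(h,(5,170,120),(20,255,255)); 
    n_,l,st,ce=cv2.connectedComponentsWithStats(mk); print([(st[i],ce[i]) for i in range(1,n_) if st[i][4]>15])
    np.save(n+'m.npy',mk)
E
```

```text
[[ 0.7703  0.1599  0.012 ]
 [ 0.8084 -0.005   0.012 ]
 [ 0.4023  0.0691  0.012 ]
 [ 0.4426 -0.0942  0.012 ]]
[[ 0.7711  0.1713  0.012 ]
 [ 0.8162  0.005   0.012 ]
 [ 0.3903  0.0701  0.012 ]
 [ 0.4479 -0.0871  0.012 ]]
rig [0.59614448 0.03007791] 13.72590836029228 0.002249956344581805
rig [0.59668378 0.03725509] 14.984526221888137 0.010575202437648534
[(array([304, 242,   9,  14,  79], dtype=int32), array([307.74683544, 248.44303797]))]
[(array([348, 161,   5,   6,  25], dtype=int32), array([350.04, 163.56]))]
```

>>> {"op": "jog_arm", "data": {"commands": [[[2,-4.5,3,0.04],[4,-9,6,0.08],[6,-13.5,8,0.12],[8,-18,8,0.16],[10,-22.5,8,0.2],[12,-27,8,0.24],[14,-31.5,8,0.28],[16,-36,8,0.32],[18,-40.5,8,0.36],[20,-45,8,0.4],[22,-49.5,7,0.44],[24,-54,6,0.48],[26,-58.5,5,0.52],[26.9,-61.3,4,0.548],[26.9,-61.3,4,0.548],[26.9,-61.3,4,0.548]]]}}

```text
clock: 1.75
eef_pos: [0.4713, 0.03, 0.2709]
ee_rot: [180.0, -0.1, -166.2]
contact_force: [-0.9, 0.1, -0.8]
finger_gap: 1.003
```

```bash
cat > cap.py <<'E'
import sys
from station import manip, viewer
import cv2, numpy as np
from scipy.spatial.transform import Rotation as Ro
def cap(n,name):
    s=manip.state(); c=viewer.capture(n); d={k:v for k,v in c.items() if v is not None}
    if n=='wrist':
        T=np.eye(4);T[:3,:3]=Ro.from_euler('xyz',s['ee_rot'],degrees=True).as_matrix();T[:3,3]=s['eef_pos'];d['pose']=T@c['T_tool_cam']
    np.savez(f'pics/{name}.npz',**d); cv2.imwrite(f'pics/{name}.png',c['img'][:,:,::-1]); return s,d
if __name__=='__main__':
    for a in sys.argv[1:]:
        n,name=a.split(':'); s,d=cap(n,name)
    print({k:np.round(s[k],4).tolist() for k in ('clock','joint_positions','eef_pos','ee_rot','contact_force','finger_gap')})
E
python3 cap.py wrist:w1
```

```text
{'clock': 1.75, 'joint_positions': [-35.112, 5.2137, 25.8579, 114.4526, -2.5955, 60.9404, 95.6935], 'eef_pos': [0.4713, 0.03, 0.2709], 'ee_rot': [179.998, -0.0621, -166.2231], 'contact_force': [-0.9499, 0.0723, -0.8092], 'finger_gap': 1.003}
```

View pics/w1.png

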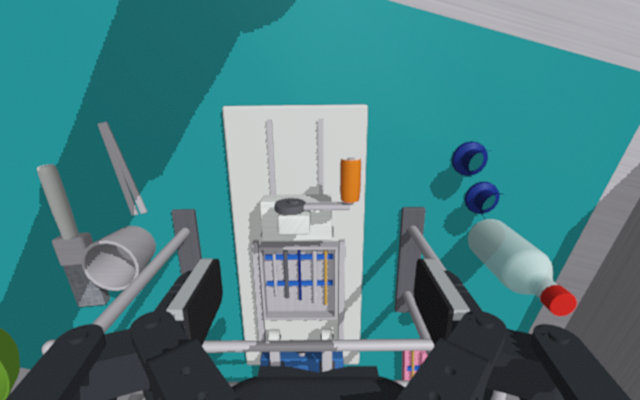

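Run:
```python
from h import *
T=dict(np.load('pics/top0.npz'));W=dict(np.load('pics/w1.npz'))
def hand(d):
    h=cv2.cvtColor(d['img'],cv2.COLOR_RGB2HSV); mk=cv2.inRange(h,(3,150,80),(22,255,255))
    n,l,st,ce=cv2.connectedComponentsWithStats(mk)
    i=[i for i in range(1,n) if st[i][4]>30]; 
    out=[]
    for k in i: out.append((st[k].tolist(),ce[k],cv2.minAreaRect(np.argwhere(l==k)[:,::-1].astype(np.float32))))
    return out
for d in (T,W): print(hand(d))
img=W['img']; cv2.imwrite('pics/w1c.png',cv2.resize(img[90:290,200:400],None,fx=3,fy=3,interpolation=cv2.INTER_CUBIC)[:,:,::-1])
# bed white mask in W
h=cv2.cvtColor(img,cv2.COLOR_RGB2HSV); mk=cv2.inRange(h,(0,0,150),(180,45,255)); 
for r in (115,125,140,150,160,170): 
    xs=np.where(mk[r,205:385])[0]+205; print(r,xs.min(),xs.max(),[np.round(plane(W,(x,r),.012)[:2],4).tolist() for x in (xs.min()-.5,xs.max()+.5)])
for c in (235,250,290,340,355):
    ys=np.where(mk[90:140,c])[0]+90; print(c,ys.min(),np.round(plane(W,(c,ys.min()-.5),.012)[:2],4))
```

```text
[([201, 105, 16, 14, 76], array([210.34210526, 113.81578947]), ((210.06317138671875, 113.20939636230469), (8.471869468688965, 17.18407440185547), 57.2647705078125)), ([304, 241, 9, 16, 91], array([307.73626374, 248.47252747]), ((307.6981506347656, 248.4434051513672), (14.697578430175781, 6.043863773345947), 74.05460357666016))]
[([341, 160, 19, 43, 752], array([350.00664894, 180.38164894]), ((350.0, 181.0), (42.0, 18.0), 90.0))]
115 223 367 [[0.4533, -0.0893], [0.4131, 0.0749]]
125 224 367 [[0.4645, -0.0864], [0.4241, 0.0781]]
140 226 366 [[0.4814, -0.0814], [0.4413, 0.0819]]
150 227 366 [[0.493, -0.0784], [0.4529, 0.0853]]
160 228 365 [[0.5049, -0.0753], [0.4649, 0.0876]]
170 229 365 [[0.517, -0.0721], [0.4769, 0.0911]]
235 106 [ 0.4393 -0.0769]
250 106 [ 0.4351 -0.06  ]
290 105 [ 0.423  -0.0154]
340 105 [0.4093 0.0407]
355 104 [0.4041 0.0572]
```

View pics/w1c.png

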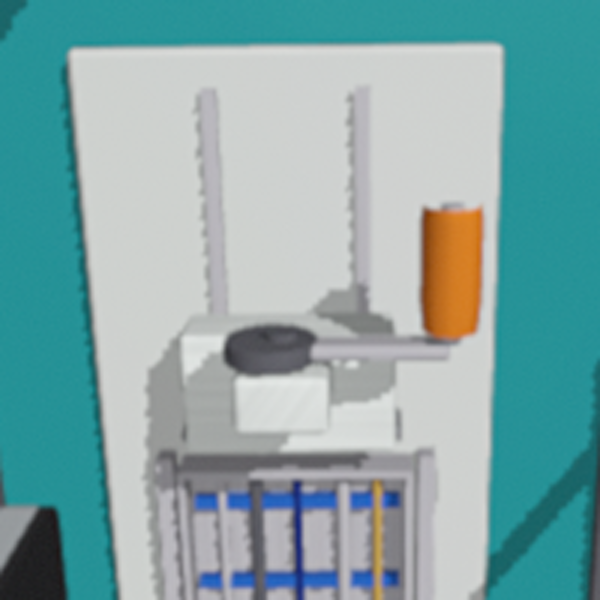

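Run:
```python
from h import *
T=dict(np.load('pics/top0.npz'));W=dict(np.load('pics/w1.npz'))
print(tri(ray(T,(307.72,248.45)),ray(W,(350.2,181))))
for z in (.065,.075,.085): print(z,plane(T,(307.72,248.45),z),plane(W,(350.2,181),z))
for uv in ((350.2,158.5),(350.2,202),(341,181),(359.5,181)): print(uv,plane(W,uv,.075))
# shelf bar ends etc in top image
tc=lambda x,y:(x/3.6+210,y/3.6+130)
for p in ((192,382),(606,262),(140,188),(547,70)): print(p,plane(T,tc(*p),.235))
# front bar in W : centre pts
for uv in ((215,346),(320,346),(420,345)): print(uv,plane(W,uv,.235))
```

```text
(array([0.47645495, 0.06401004, 0.08580905]), np.float64(0.0010890133836517918))
0.065 [0.4756488  0.06453631 0.065     ] [0.48152746 0.0679437  0.065     ]
0.075 [0.47612997 0.06403855 0.075     ] [0.47900104 0.06630011 0.075     ]
0.085 [0.47661115 0.06354079 0.085     ] [0.47647462 0.06465651 0.085     ]
(350.2, 158.5) [0.45596268 0.05990814 0.075     ]
(350.2, 202) [0.50142941 0.07252283 0.075     ]
(341, 181) [0.48129152 0.05696587 0.075     ]
(359.5, 181) [0.4766858  0.07573525 0.075     ]
(192, 382) [0.51806938 0.16754744 0.235     ]
(606, 262) [ 0.59302229 -0.1254049   0.235     ]
(140, 188) [0.65655251 0.20183335 0.235     ]
(547, 70) [ 0.73060459 -0.08971338  0.235     ]
(215, 346) [ 0.56779987 -0.01591689  0.235     ]
(320, 346) [0.5513817  0.05080833 0.235     ]
(420, 345) [0.53499103 0.11404091 0.235     ]
```

```bash
cat >> h.py <<'E'
U=np.array([.9694,.2453]);N=np.array([-.2453,.9694]);O=np.array([.5955,.0315])
def rig(p): q=np.asarray(p)[:2]-O; return np.round([q@U*1000,q@N*1000,(p[2] if len(p)>2 else 0)*1000],1)
def world(x,y): return O+(x*U+y*N)/1000
E
python3 - <<'E'
from h import *
W=dict(np.load('pics/w1.npz'))
print('face',rig(plane(W,(297,237),.047)),'tray near',rig(plane(W,(297,241),.030)))
print('plate',rig(plane(W,(330,206.5),.075)),'hinge nut',rig(plane(W,(291,205),.075)))
cv2.imwrite('pics/w1d.png',cv2.resize(W['img'][190:390,220:380],None,fx=3.5,fy=3,interpolation=cv2.INTER_CUBIC)[:,:,::-1])
E
```

```text
face [-27.2   3.   47. ] tray near [-13.7   1.6  30. ]
plate [-76.2  41.3  75. ] hinge nut [-78.2  -0.4  75. ]
```

View pics/w1d.png

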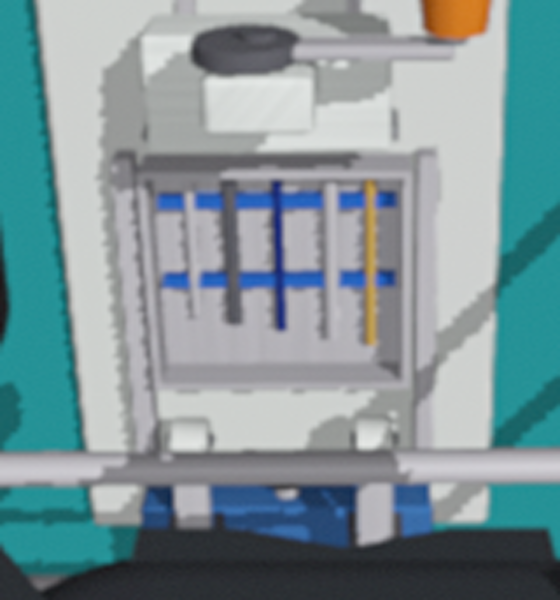

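>>> {"op": "jog_arm", "data": {"commands": [[[0,3.3,0,0],[0,3.3,-5,0],[0,3.3,-10,0],[0,3.3,-14,0],[0,3.3,-18,0],[0,3.3,-21.4,0],[0,3.3,-21.4,0],[0,3.3,-21.4,0]]]}}

```text
clock: 2.6
eef_pos: [0.4715, 0.065, 0.0578]
ee_rot: [180.0, -0.0, -166.0]
contact_force: [0.2, -0.3, 0.8]
finger_gap: 1.001
```

```bash
python3 cap.py wrist:w2
```

```text
{'clock': 2.6, 'joint_positions': [-31.1365, 24.8163, 19.2445, 124.7682, -14.9354, 32.5741, 103.1485], 'eef_pos': [0.4715, 0.065, 0.0578], 'ee_rot': [179.9752, -0.0395, -165.971], 'contact_force': [0.1898, -0.2708, 0.8078], 'finger_gap': 1.0012}
```

View pics/w2.png

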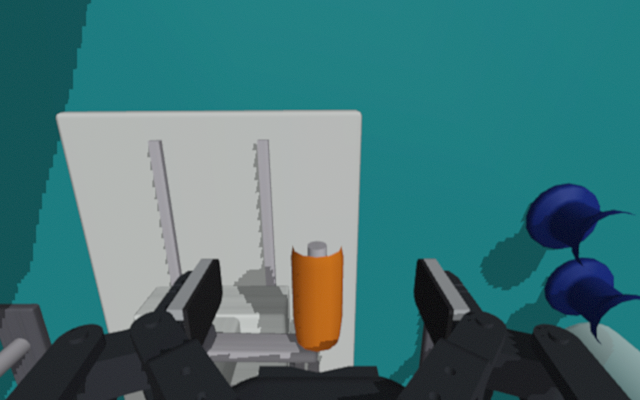

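>>> {"op": "jog_arm", "data": {"commands": [[[0,0,0,0],[0,0,0,0],[0,0,0,0],[0,0,0,0],[0,0,0,0],[0,0,0,0]]], "fingers": 1.0, "grip_force": 30}}

```text
clock: 3.25
eef_pos: [0.4716, 0.0645, 0.0575]
ee_rot: [180.0, 0.0, -166.0]
contact_force: [-1.4, 2.9, 2.3]
finger_gap: 0.245
```

Run:
```python
from h import *
# arc from 0, displacements in cm world
for t in np.arange(0,1.76,.1):
    dy=60*np.cos(t)-60; dz=60*np.sin(t); d=dy*N/10; print(round(t,2),np.round([d[0],d[1],dz/10],2))
```

```text
0.0 [-0.  0.  0.]
0.1 [ 0.01 -0.03  0.6 ]
0.2 [ 0.03 -0.12  1.19]
0.3 [ 0.07 -0.26  1.77]
0.4 [ 0.12 -0.46  2.34]
0.5 [ 0.18 -0.71  2.88]
0.6 [ 0.26 -1.02  3.39]
0.7 [ 0.35 -1.37  3.87]
0.8 [ 0.45 -1.76  4.3 ]
0.9 [ 0.56 -2.2   4.7 ]
1.0 [ 0.68 -2.67  5.05]
1.1 [ 0.8  -3.18  5.35]
1.2 [ 0.94 -3.71  5.59]
1.3 [ 1.08 -4.26  5.78]
1.4 [ 1.22 -4.83  5.91]
1.5 [ 1.37 -5.4   5.98]
1.6 [ 1.51 -5.99  6.  ]
1.7 [ 1.66 -6.57  5.95]
```

>>> {"op": "jog_arm", "data": {"commands": [[[0.01,-0.03,0.6,0],[0.03,-0.12,1.2,0],[0.07,-0.26,1.77,0],[0.12,-0.46,2.34,0],[0.18,-0.71,2.88,0],[0.26,-1.02,3.39,0],[0.35,-1.37,3.87,0],[0.45,-1.76,4.3,0],[0.56,-2.2,4.7,0],[0.68,-2.67,5.05,0],[0.8,-3.18,5.35,0],[0.94,-3.71,5.59,0],[1.08,-4.26,5.78,0],[1.22,-4.83,5.91,0],[1.37,-5.4,5.98,0],[1.51,-5.99,6.0,0],[1.51,-5.99,6.0,0]]]}}

```text
clock: 4.95
eef_pos: [0.4862, 0.0031, 0.1169]
ee_rot: [-180.0, -0.1, -166.1]
contact_force: [1.2, 0.3, -10.7]
finger_gap: 0.244
```

```bash
python3 cap.py wrist:w3
```

```text
{'clock': 4.95, 'joint_positions': [-26.9338, 19.5965, 23.0968, 121.6605, -11.5709, 40.8595, 107.6446], 'eef_pos': [0.4862, 0.0031, 0.1169], 'ee_rot': [-179.9909, -0.0729, -166.1219], 'contact_force': [1.2108, 0.2826, -10.6511], 'finger_gap': 0.2442}
```

View pics/w3.png

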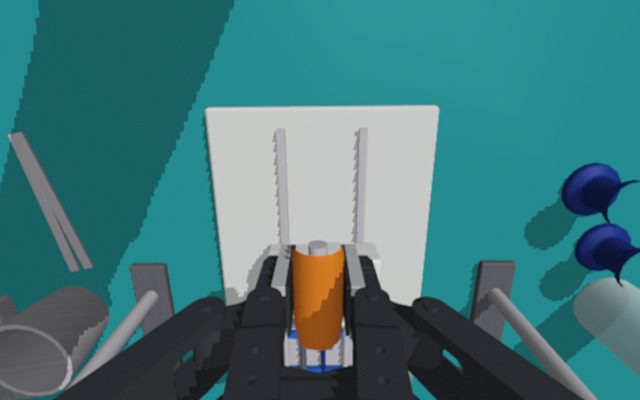

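>>> {"op": "jog_arm", "data": {"commands": [[[0,0,-0.1,0],[0.24,0.06,-0.1,0],[0.48,0.12,-0.1,0],[0.73,0.18,-0.1,0],[0.97,0.25,-0.1,0],[1.21,0.31,-0.1,0],[1.45,0.37,-0.1,0],[1.7,0.43,-0.1,0],[1.94,0.49,-0.1,0]]]}}

```text
clock: 5.9
eef_pos: [0.5056, 0.0088, 0.1164]
ee_rot: [180.0, -0.1, -166.1]
contact_force: [-6.0, -2.1, 3.7]
finger_gap: 0.245
```

```bash
python3 cap.py wrist:w4 scene:s4
```

```text
{'clock': 5.95, 'joint_positions': [-26.6972, 21.3361, 22.7753, 119.1349, -12.2145, 41.7601, 107.7752], 'eef_pos': [0.5061, 0.0089, 0.1164], 'ee_rot': [179.989, -0.0492, -166.0668], 'contact_force': [-3.0286, -2.293, 1.4134], 'finger_gap': 0.2429}
```

View pics/w4.png

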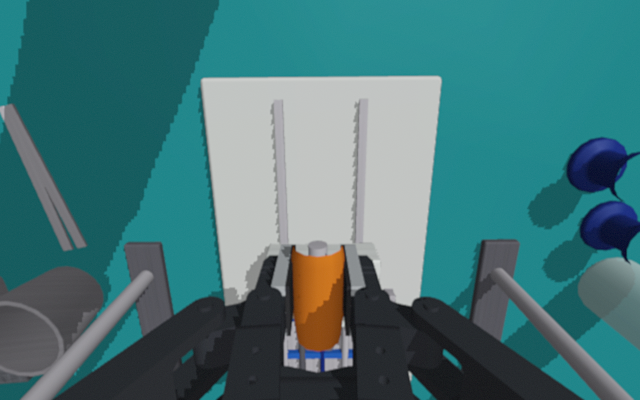

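View pics/s4.png

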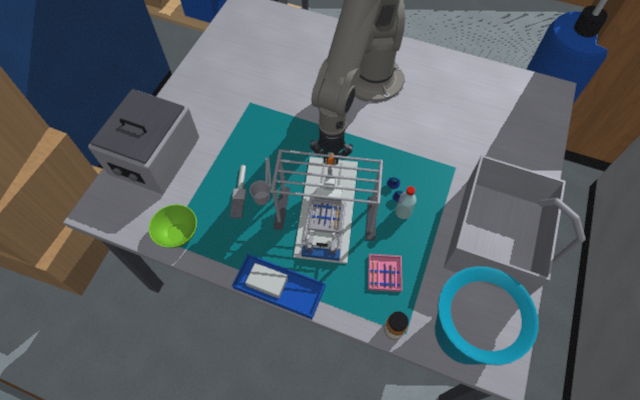

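>>> {"op": "jog_arm", "data": {"commands": [[[-0.09,0.34,0,0],[-0.18,0.68,0,0],[-0.26,1.02,-0.1,0],[-0.26,1.02,-0.1,0]]]}}

```text
clock: 6.4
eef_pos: [0.5034, 0.0203, 0.1156]
ee_rot: [179.9, 0.0, -166.0]
contact_force: [-2.6, -0.1, 4.4]
finger_gap: 0.245
```

>>> {"op": "jog_arm", "data": {"commands": [[[0,0,0,0],[0,0,0,0],[0,0,0,0],[0,0,0,0],[0,0,0,0],[0,0,2,0],[0,0,5,0],[0,0,8,0],[0,0,8,0]]], "fingers": 8.54}}

```text
clock: 7.3
eef_pos: [0.5061, 0.0192, 0.1989]
ee_rot: [180.0, 0.4, -166.1]
contact_force: [0.2, 0.2, -0.2]
finger_gap: 0.999
```

```bash
python3 cap.py wrist:w5
python3 - <<'E'
from h import *
from station import manip
print(rig(manip.state()['eef_pos']))
W=dict(np.load('pics/w5.npz')); h=cv2.cvtColor(W['img'],cv2.COLOR_RGB2HSV); mk=cv2.inRange(h,(3,150,60),(22,255,255))
n,l,st,ce=cv2.connectedComponentsWithStats(mk)
for k in range(1,n):
    if st[k][4]>100:
        print(st[k],ce[k]); x,y,w,hh,_=st[k]; 
        for uv in ((x+w/2,y),(x+w/2,y+hh),ce[k]): print(rig(plane(W,uv,.134)))
E
```

```text
{'clock': 7.3, 'joint_positions': [-30.7055, 13.9352, 25.2696, 115.4864, -7.6062, 51.7069, 102.5058], 'eef_pos': [0.5061, 0.0192, 0.1989], 'ee_rot': [179.993, 0.4091, -166.0925], 'contact_force': [0.2265, 0.1722, -0.1994], 'finger_gap': 0.9985}
[-90.9  10.4 197. ]
[ 305  185   32   67 1928] [320.45798755 217.33921162]
[-107.7   11.8  134. ]
[-59.5  11.7 134. ]
[-85.3  11.4 134. ]
```

View pics/w5.png

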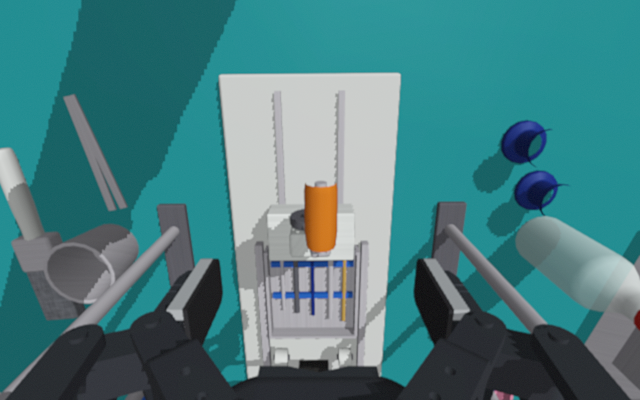

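>>> {"op": "jog_arm", "data": {"commands": [[[-1.5,-0.6,0,-0.14],[-3,-1.2,0,-0.28],[-4.5,-1.7,0,-0.42],[-6,-2.2,0,-0.56],[-7.77,-2.84,0,-0.7],[-7.77,-2.84,0,-0.84],[-7.77,-2.84,0,-0.98],[-7.77,-2.84,0,-1.12],[-7.77,-2.84,0,-1.26],[-7.77,-2.84,0,-1.391],[-7.77,-2.84,0,-1.391],[-7.77,-2.84,0,-1.391]]]}}

```text
clock: 8.55
eef_pos: [0.4253, -0.0093, 0.1947]
ee_rot: [-179.9, -0.0, 114.4]
contact_force: [-0.2, 0.3, -0.1]
finger_gap: 1.004
```

```bash
python3 cap.py wrist:w6
python3 - <<'E'
from h import *
from station import manip
print(rig(manip.state()['eef_pos']))
E
```

```text
{'clock': 8.55, 'joint_positions': [-40.5915, 6.0702, 36.3537, 125.5778, -4.6875, 49.6913, 23.0935], 'eef_pos': [0.4253, -0.0093, 0.1947], 'ee_rot': [-179.9275, -0.0041, 114.4443], 'contact_force': [-0.2153, 0.3009, -0.1463], 'finger_gap': 1.0041}
[-174.9    2.2  194.8]
```

View pics/w6.png

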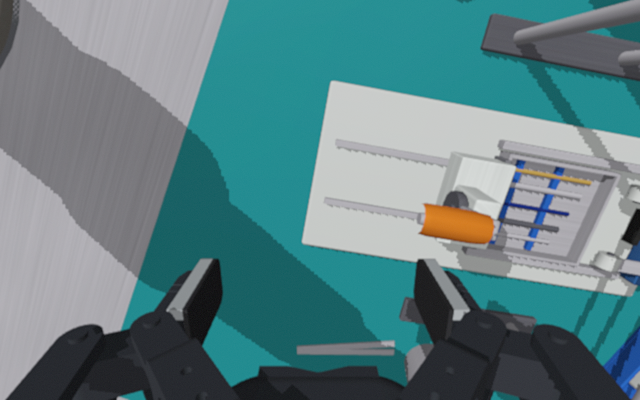

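>>> {"op": "jog_arm", "data": {"commands": [[[0,0,-4,0],[0,0,-8,0],[0,0,-8.8,0],[0,0,-8.8,0]]]}}

```text
clock: 9.0
eef_pos: [0.4247, -0.0098, 0.1066]
ee_rot: [-179.8, -0.0, 114.3]
contact_force: [0.7, -0.4, -0.6]
finger_gap: 1.002
```

```bash
python3 cap.py wrist:w7
python3 - <<'E'
from h import *
from station import manip
print(rig(manip.state()['eef_pos']))
E
```

```text
{'clock': 9.0, 'joint_positions': [-35.7924, 16.6048, 33.5155, 130.0662, -15.042, 37.1281, 33.0022], 'eef_pos': [0.4247, -0.0098, 0.1066], 'ee_rot': [-179.7921, -0.0086, 114.2683], 'contact_force': [0.6616, -0.4434, -0.6381], 'finger_gap': 1.0024}
[-174.5    1.7  107.7]
```

View pics/w7.png

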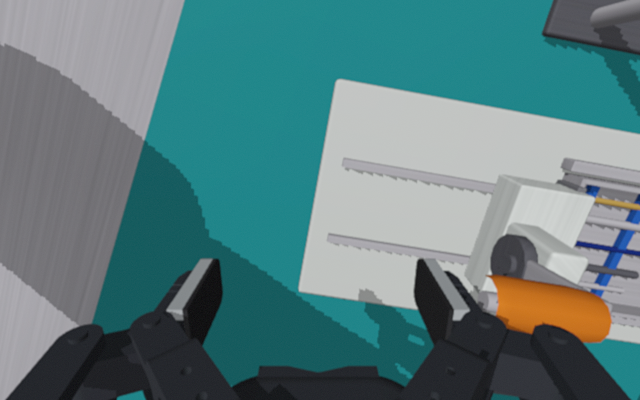

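>>> {"op": "jog_arm", "data": {"commands": [[[0.48,0.12,0,0],[0.97,0.25,0,0],[1.45,0.37,0,0],[1.94,0.49,0,0],[2.42,0.61,0,0],[2.91,0.74,0,0],[3.34,0.85,0,0]]]}}

```text
clock: 9.75
eef_pos: [0.4584, -0.001, 0.1071]
ee_rot: [-179.9, -0.0, 114.2]
contact_force: [-5.2, -2.3, 2.9]
finger_gap: 1.0
```

```bash
python3 cap.py wrist:w8
python3 - <<'E'
from h import *
from station import manip
print(rig(manip.state()['eef_pos']))
E
```

```text
{'clock': 9.75, 'joint_positions': [-34.8953, 19.5588, 32.6147, 125.9309, -16.7558, 38.7517, 33.6542], 'eef_pos': [0.4584, -0.001, 0.1071], 'ee_rot': [-179.8758, -0.0473, 114.2228], 'contact_force': [-5.1524, -2.345, 2.8958], 'finger_gap': 0.9996}
[-139.6    2.1  107.3]
```

View pics/w8.png

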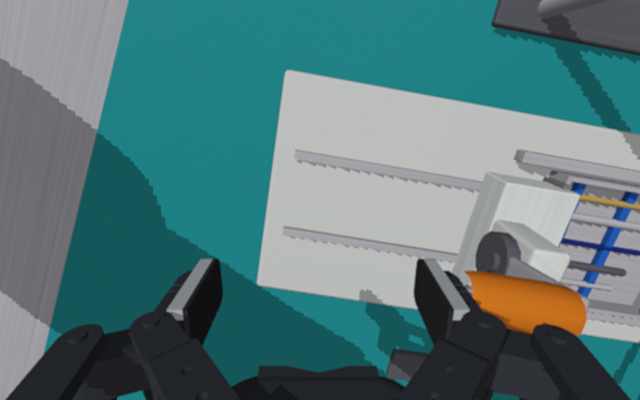

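>>> {"op": "jog_arm", "data": {"commands": [[[0.19,0.05,0,0],[0.39,0.1,0,0],[0.58,0.15,0,0],[0.78,0.2,0,0],[0.97,0.25,0,0]]]}}

```text
clock: 10.3
eef_pos: [0.4691, 0.0018, 0.1073]
ee_rot: [180.0, -0.0, 114.2]
contact_force: [-3.4, -1.0, 0.1]
finger_gap: 0.999
```

```bash
python3 cap.py scene:s9
python3 - <<'E'
import cv2
a=cv2.imread('pics/s9.png')[135:275,220:430]; cv2.imwrite('pics/s9c.png',cv2.resize(a,None,fx=3.8,fy=3.8,interpolation=cv2.INTER_CUBIC))
E
```

```text
{'clock': 10.3, 'joint_positions': [-34.6502, 20.4024, 32.3467, 124.6729, -17.1888, 39.1495, 33.7714], 'eef_pos': [0.4691, 0.0018, 0.1073], 'ee_rot': [179.9908, -0.0, 114.2405], 'contact_force': [-3.3836, -1.0101, 0.1], 'finger_gap': 0.9992}
```

View pics/s9c.png

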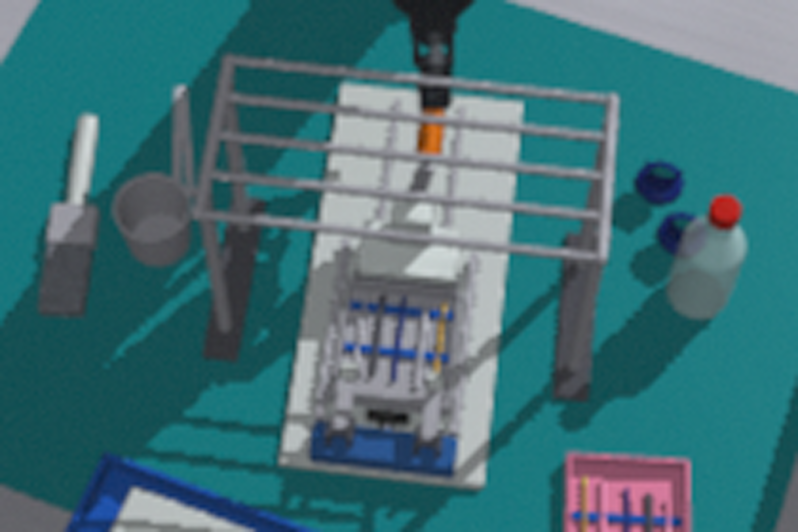

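>>> {"op": "jog_arm", "data": {"commands": [[[0.15,0.04,0,0],[0.29,0.07,0,0],[0.44,0.11,0,0],[0.58,0.15,0,0],[0.73,0.18,0,0]]]}}

```text
clock: 10.85
eef_pos: [0.4763, 0.0036, 0.1073]
ee_rot: [-180.0, -0.0, 114.2]
contact_force: [-3.8, -1.0, 0.8]
finger_gap: 1.0
```

```bash
python3 cap.py scene:s10 wrist:w10
python3 - <<'E'
import cv2
a=cv2.imread('pics/s10.png')[200:275,280:370]; cv2.imwrite('pics/s10c.png',cv2.resize(a,None,fx=6,fy=6,interpolation=cv2.INTER_CUBIC))
E
```

```text
{'clock': 10.9, 'joint_positions': [-34.4533, 21.0476, 32.1615, 123.7312, -17.4875, 39.5251, 33.856], 'eef_pos': [0.4766, 0.0037, 0.1073], 'ee_rot': [179.9763, 0.0046, 114.2484], 'contact_force': [-2.5199, 0.0463, -0.0649], 'finger_gap': 1.0025}
```

View pics/s10c.png

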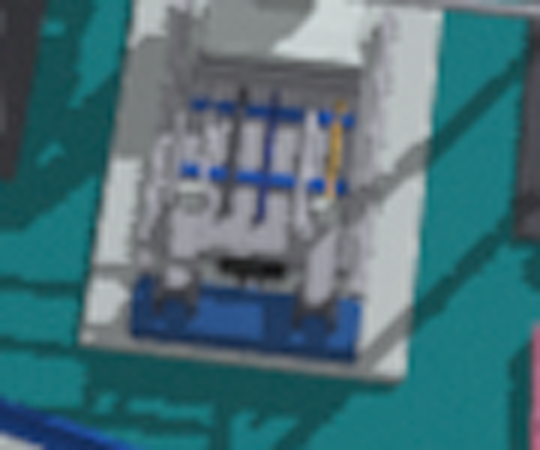

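View pics/w10.png

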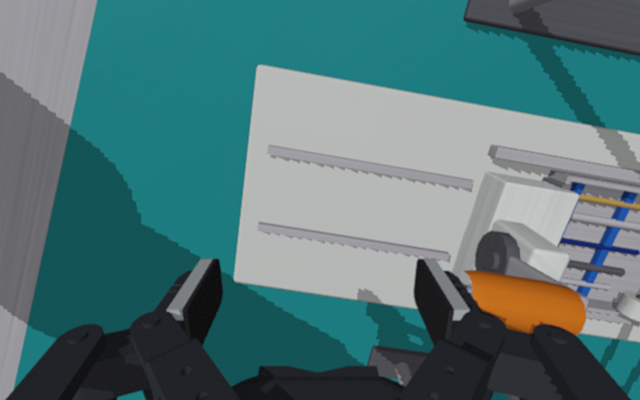

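>>> {"op": "jog_arm", "data": {"commands": [[[0.1,0.02,0,0],[0.19,0.05,0,0],[0.29,0.07,0,0],[0.39,0.1,0,0]]]}}

```text
clock: 11.35
eef_pos: [0.4792, 0.0042, 0.1071]
ee_rot: [-179.9, -0.0, 114.2]
contact_force: [-6.8, -1.4, 2.7]
finger_gap: 0.999
```

>>> {"op": "jog_arm", "data": {"commands": [[[0.1,0.02,0,0],[0.19,0.05,0,0],[0.29,0.07,0,0],[0.39,0.1,0,0]]]}}

```text
clock: 11.75
eef_pos: [0.4815, 0.0047, 0.1067]
ee_rot: [-179.7, -0.1, 114.2]
contact_force: [-9.9, -2.3, 4.8]
finger_gap: 1.001
```

>>> {"op": "jog_arm", "data": {"commands": [[[0.1,0.02,0,0],[0.19,0.05,0,0],[0.29,0.07,0,0],[0.29,0.07,0,0]]]}}

```text
clock: 12.15
eef_pos: [0.4832, 0.0051, 0.1065]
ee_rot: [-179.6, -0.1, 114.2]
contact_force: [-12.0, -3.7, 4.7]
finger_gap: 1.005
```

```bash
python3 cap.py wrist:w11 scene:s11
python3 - <<'E'
import cv2
a=cv2.imread('pics/s11.png')[150:275,280:370]; cv2.imwrite('pics/s11c.png',cv2.resize(a,None,fx=5,fy=5,interpolation=cv2.INTER_CUBIC))
from h import *
from station import manip
print(rig(manip.state()['eef_pos']))
E
```

```text
{'clock': 12.2, 'joint_positions': [-34.1524, 21.9449, 31.9781, 122.6129, -17.8126, 40.3123, 33.9429], 'eef_pos': [0.4832, 0.0051, 0.1064], 'ee_rot': [-179.621, -0.1382, 114.1716], 'contact_force': [-12.1489, -3.835, 4.7598], 'finger_gap': 0.9976}
[-115.3    2.   106.4]
```

View pics/w11.png

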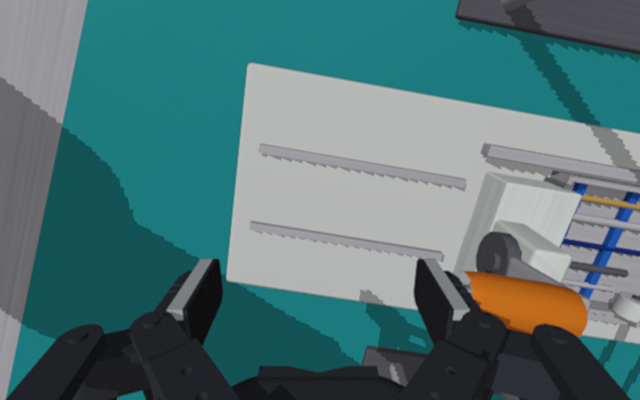

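View pics/s11c.png

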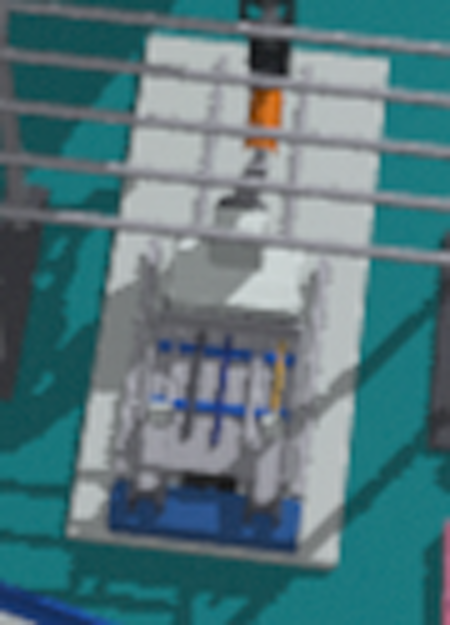

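>>> {"op": "jog_arm", "data": {"commands": [[[-0.05,0.19,0,0],[-0.1,0.39,-0.1,0],[-0.15,0.58,-0.1,0],[-0.2,0.78,-0.2,0]]]}}

```text
clock: 12.65
eef_pos: [0.4812, 0.0129, 0.1044]
ee_rot: [-179.6, -0.1, 114.2]
contact_force: [-12.1, -3.5, 5.1]
finger_gap: 1.002
```

```bash
python3 cap.py wrist:w12
python3 - <<'E'
from h import *
from station import manip
s=manip.state();print(rig(s['eef_pos']),s['contact_force'][:2]@U,s['contact_force'][:2]@N)
E
```

```text
{'clock': 12.65, 'joint_positions': [-35.0077, 21.9825, 31.8296, 122.9212, -17.8988, 39.948, 33.0706], 'eef_pos': [0.4812, 0.0129, 0.1044], 'ee_rot': [-179.6216, -0.1264, 114.1658], 'contact_force': [-12.1292, -3.5024, 5.0587], 'finger_gap': 1.0023}
[-115.4   10.5  104.2] -11.97718184727803 1.1663189080348957
```

View pics/w12.png

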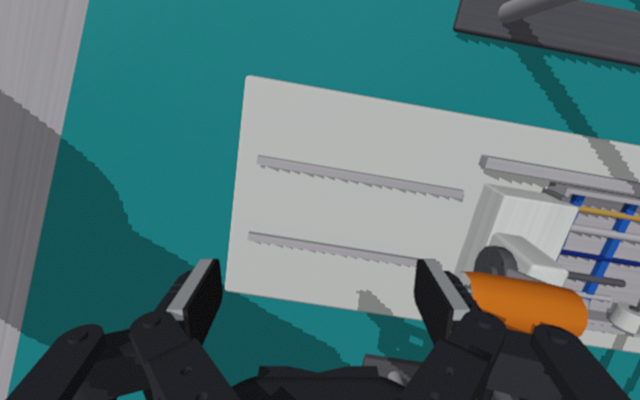

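>>> {"op": "jog_arm", "data": {"commands": [[[-0.06,0.24,-0.1,0],[-0.1,0.5,-0.2,0],[-0.14,0.75,-0.34,0],[-0.17,0.98,-0.46,0],[-0.22,1.22,-0.6,0],[-0.27,1.46,-0.76,0],[-0.32,1.67,-0.94,0]]]}}

```text
clock: 13.4
eef_pos: [0.4772, 0.03, 0.0948]
ee_rot: [-179.5, -0.2, 114.2]
contact_force: [-14.4, -2.8, 6.4]
finger_gap: 1.001
```

```bash
python3 cap.py wrist:w13
python3 - <<'E'
from h import *
from station import manip
s=manip.state();print(rig(s['eef_pos']),s['contact_force'][:2]@U,s['contact_force'][:2]@N)
E
```

```text
{'clock': 13.4, 'joint_positions': [-36.4264, 22.7171, 31.0698, 123.5854, -18.6553, 38.6932, 31.7083], 'eef_pos': [0.4772, 0.03, 0.0948], 'ee_rot': [-179.5359, -0.1818, 114.2061], 'contact_force': [-14.4494, -2.8129, 6.4451], 'finger_gap': 1.0009}
[-115.1   28.    94.5] -13.427679033928722 0.2715261816043275
```

View pics/w13.png

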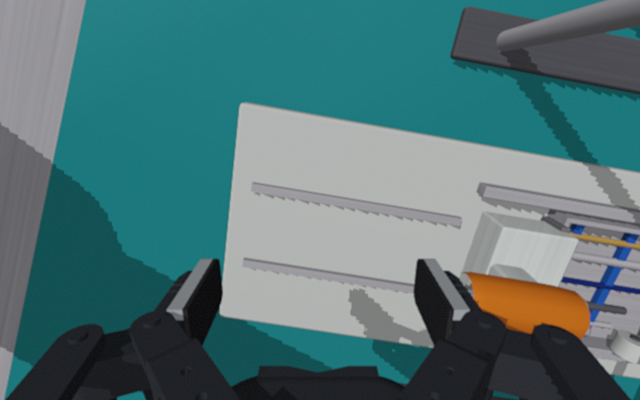

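>>> {"op": "jog_arm", "data": {"commands": [[[-0.05,0.24,-0.2,0],[-0.1,0.46,-0.42,0],[-0.14,0.66,-0.62,0],[-0.18,0.85,-0.83,0],[-0.22,1.02,-1.07,0],[-0.26,1.19,-1.32,0],[-0.3,1.35,-1.57,0],[-0.34,1.5,-1.85,0]]]}}

```text
clock: 14.25
eef_pos: [0.4735, 0.0444, 0.0762]
ee_rot: [-179.5, -0.2, 114.2]
contact_force: [-14.1, -4.0, 4.9]
finger_gap: 1.001
```

```bash
python3 cap.py wrist:w14
python3 - <<'E'
from h import *
from station import manip
s=manip.state();print(rig(s['eef_pos']),s['contact_force'][:2]@U,s['contact_force'][:2]@N)
E
```

```text
{'clock': 14.25, 'joint_positions': [-36.9599, 24.4509, 29.6294, 124.44, -20.2997, 36.2537, 31.3055], 'eef_pos': [0.4735, 0.0444, 0.0762], 'ee_rot': [-179.5104, -0.1598, 114.1746], 'contact_force': [-14.0978, -4.021, 4.9381], 'finger_gap': 1.0013}
[-115.2   42.8   75.8] -13.498853055569995 -0.8023875114572405
```

View pics/w14.png

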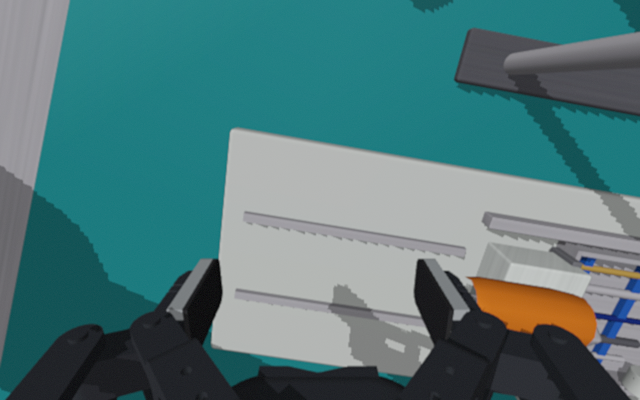

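>>> {"op": "jog_arm", "data": {"commands": [[[-0.03,0.13,-0.27,0],[-0.06,0.25,-0.54,0],[-0.09,0.36,-0.82,0],[-0.11,0.45,-1.1,0],[-0.13,0.53,-1.4,0],[-0.15,0.59,-1.69,0],[-0.16,0.64,-2.0,0],[-0.17,0.68,-2.28,0],[-0.18,0.7,-2.6,0],[-0.18,0.71,-2.9,0],[-0.18,0.71,-3.1,0],[-0.18,0.71,-3.1,0]]]}}

```text
clock: 15.5
eef_pos: [0.471, 0.0529, 0.0449]
ee_rot: [-179.5, -0.3, 114.3]
contact_force: [-15.5, -0.0, 5.1]
finger_gap: 0.999
```

```bash
python3 cap.py wrist:w15 scene:s15
python3 - <<'E'
from h import *
from station import manip
s=manip.state();print(rig(s['eef_pos']),s['contact_force'][:2]@U,s['contact_force'][:2]@N)
a=cv2.imread('pics/s15.png')[145:275,270:400]; cv2.imwrite('pics/s15c.png',cv2.resize(a,None,fx=4.5,fy=4.5,interpolation=cv2.INTER_CUBIC))
E
```

```text
{'clock': 15.55, 'joint_positions': [-35.5159, 27.6398, 26.7717, 125.3012, -23.2093, 32.3917, 32.9108], 'eef_pos': [0.4709, 0.053, 0.045], 'ee_rot': [-179.4523, -0.2554, 114.3127], 'contact_force': [-14.4806, 0.8107, 4.5685], 'finger_gap': 0.9997}
[-115.5   51.4   45. ] -14.714851002815724 4.284156226772681
```

View pics/w15.png

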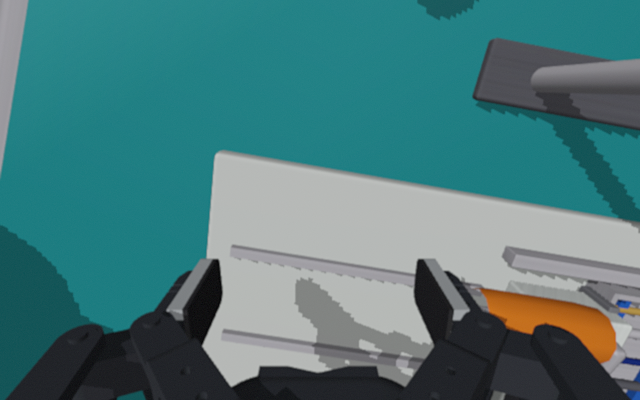

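View pics/s15c.png

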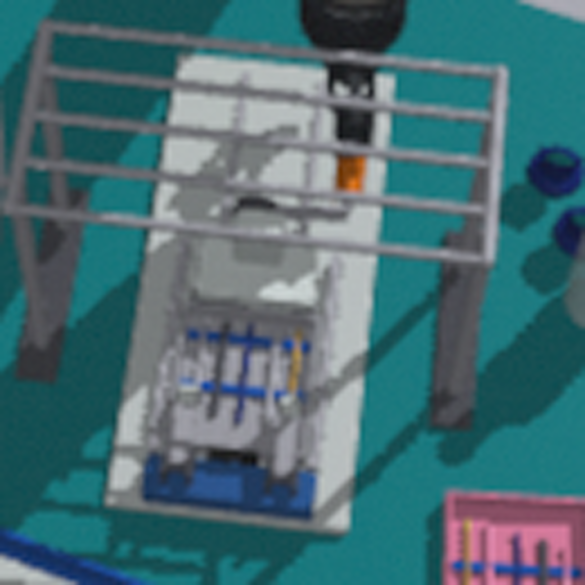

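>>> {"op": "jog_arm", "data": {"commands": [[[-0.5,-0.12,0,0],[-1,-0.25,0,0],[-1.5,-0.37,0,0],[-1.94,-0.49,0,0],[-1.94,-0.49,2,0],[-1.94,-0.49,5,0],[-1.94,-0.49,5,0]]]}}

```text
clock: 16.3
eef_pos: [0.4596, 0.0482, 0.0992]
ee_rot: [179.6, 0.0, 114.2]
contact_force: [0.7, -0.0, 0.3]
finger_gap: 0.998
```

```bash
python3 cap.py wrist:w16 scene:s16
python3 - <<'E'
from h import *
from station import manip
s=manip.state();print(rig(s['eef_pos']),s['contact_force'][:2]@U,s['contact_force'][:2]@N)
a=cv2.imread('pics/s16.png')[145:275,270:400]; cv2.imwrite('pics/s16c.png',cv2.resize(a,None,fx=4.5,fy=4.5,interpolation=cv2.INTER_CUBIC))
E
```

```text
{'clock': 16.35, 'joint_positions': [-40.2446, 20.6226, 31.893, 126.1672, -18.0011, 37.2178, 28.6724], 'eef_pos': [0.4588, 0.0483, 0.0979], 'ee_rot': [179.7302, 0.0181, 114.243], 'contact_force': [-0.0927, 0.6561, 0.1172], 'finger_gap': 1.0026}
[-129.4   50.    97. ] 0.25679677189849504 0.07894676689163403
```

View pics/w16.png

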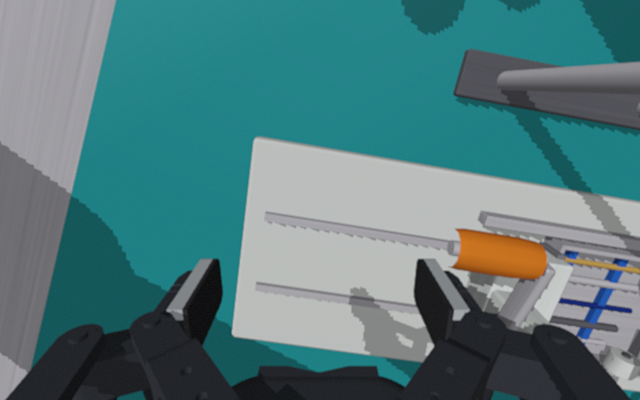

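View pics/s16c.png

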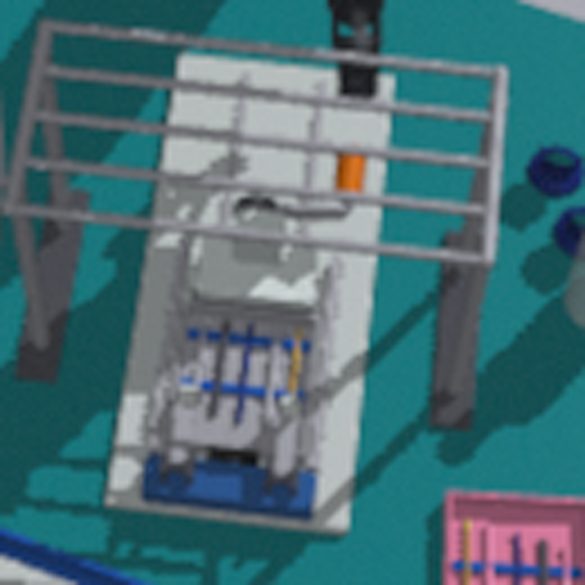

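Run:
```python
from h import *
W=dict(np.load('pics/w16.npz')); S=dict(np.load('pics/s16.npz'))
def m(d):
    h=cv2.cvtColor(d['img'],cv2.COLOR_RGB2HSV); mk=cv2.inRange(h,(3,150,60),(22,255,255))
    n,l,st,ce=cv2.connectedComponentsWithStats(mk); return [(st[k].tolist(),ce[k].round(1)) for k in range(1,n) if st[k][4]>20]
print(m(W),m(S))
for uv in ((457,250),(501,254),(547,259)):
    for z in (.075,.081,.087): print(uv,z,rig(plane(W,uv,z)))
for z in (.075,.085):print(rig(plane(S,(347.5,173.5),z)))
for t in (0,.1,.2): 
    w=world(-38,60*np.cos(t)); print(t,proj(W,[*w,.075+.06*np.sin(t)]),proj(S,[*w,.075+.06*np.sin(t)]))
```

```text
[([454, 230, 93, 49, 3339], array([500.3, 255.1]))] [([345, 180, 6, 7, 38], array([347.2, 182.8])), ([387, 321, 18, 14, 59], array([393.9, 329.9]))]
(457, 250) 0.075 [-50.1  56.2  75. ]
(457, 250) 0.081 [-53.4  58.8  81. ]
(457, 250) 0.087 [-56.7  61.5  87. ]
(501, 254) 0.075 [-25.2  58.   75. ]
(501, 254) 0.081 [-29.4  60.6  81. ]
(501, 254) 0.087 [-33.6  63.1  87. ]
(547, 259) 0.075 [ 1.3 59.4 75. ]
(547, 259) 0.081 [-3.9 61.9 81. ]
(547, 259) 0.087 [-9.1 64.4 87. ]
[-82.   58.5  75. ]
[-75.7  58.6  85. ]
0 [480.08262473 247.29202534] [346.62252241 184.96560482]
0.1 [485.12893493 252.98739427] [346.62553829 184.01217105]
0.2 [490.05973468 260.00050385] [346.44337022 183.04117221]
```

>>> {"op": "jog_arm", "data": {"commands": [[[0.6,0.2,0.5,0],[1.2,0.36,0.5,0],[1.9,0.5,0.5,0],[2.6,0.7,0.5,0],[2.6,0.7,0,0],[2.6,0.7,-0.5,0],[2.6,0.7,-1,0],[2.6,0.7,-1.5,0],[2.6,0.7,-1.8,0]]]}}

```text
clock: 17.3
eef_pos: [0.4825, 0.0547, 0.0779]
ee_rot: [-179.9, -0.0, 114.2]
contact_force: [-1.3, 0.1, 1.4]
finger_gap: 1.002
```

```bash
python3 cap.py wrist:w17
python3 - <<'E'
from h import *
from station import manip
s=manip.state();print(rig(s['eef_pos']),s['contact_force'][:2]@U,s['contact_force'][:2]@N)
E
```

```text
{'clock': 17.3, 'joint_positions': [-37.9984, 24.8892, 29.8283, 123.4533, -20.6251, 36.4726, 30.5604], 'eef_pos': [0.4825, 0.0547, 0.0779], 'ee_rot': [-179.9488, -0.0157, 114.2291], 'contact_force': [-1.3377, 0.1113, 1.4397], 'finger_gap': 1.0023}
[-103.9   50.3   77.6] -0.16029054021463446 0.07025163494578088
```

View pics/w17.png

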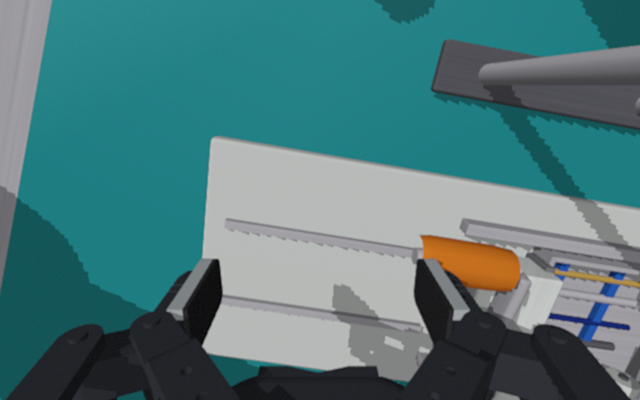

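>>> {"op": "jog_arm", "data": {"commands": [[[-0.1,0.4,0,0],[-0.1,0.4,-0.3,0],[-0.1,0.4,-0.6,0],[-0.1,0.4,-0.9,0],[-0.1,0.4,-0.9,0]]]}}

```text
clock: 17.85
eef_pos: [0.4825, 0.0588, 0.07]
ee_rot: [179.9, -0.0, 114.2]
contact_force: [-4.5, -1.5, 16.2]
finger_gap: 1.0
```

>>> {"op": "jog_arm", "data": {"commands": [[[0,0,1,0],[0,0,3,0],[-1,-0.25,5,0],[-3,-0.7,8,0],[-3.5,-0.9,12,0],[-3.5,-0.9,15,0],[-3.5,-0.9,15,0]]]}}

```text
clock: 18.55
eef_pos: [0.4495, 0.0504, 0.223]
ee_rot: [179.5, -0.0, 114.2]
contact_force: [0.0, 0.4, -0.4]
finger_gap: 1.002
```

```bash
python3 cap.py wrist:w18 scene:s18 top:t18
python3 - <<'E'
from h import *
W=dict(np.load('pics/w18.npz'));S=dict(np.load('pics/s18.npz'))
a=cv2.imread('pics/s18.png')[145:275,270:400]; cv2.imwrite('pics/s18c.png',cv2.resize(a,None,fx=4.5,fy=4.5,interpolation=cv2.INTER_CUBIC))
E
```

```text
{'clock': 18.65, 'joint_positions': [-49.3254, 6.6971, 38.4393, 121.298, -5.2565, 53.4661, 16.3184], 'eef_pos': [0.4473, 0.0503, 0.2198], 'ee_rot': [179.8916, -0.0402, 114.2676], 'contact_force': [-0.5496, 0.1892, -0.4067], 'finger_gap': 0.998}
```

View pics/w18.png

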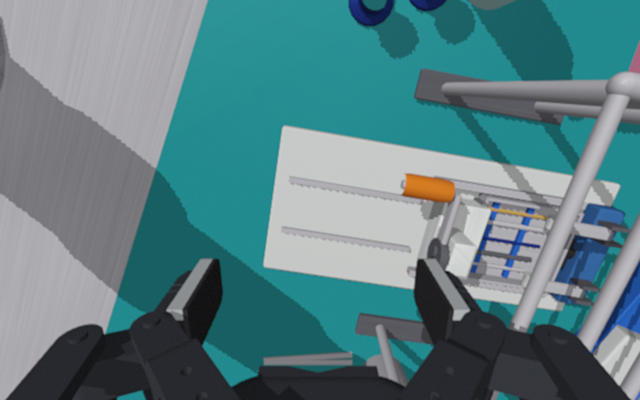

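View pics/s18c.png

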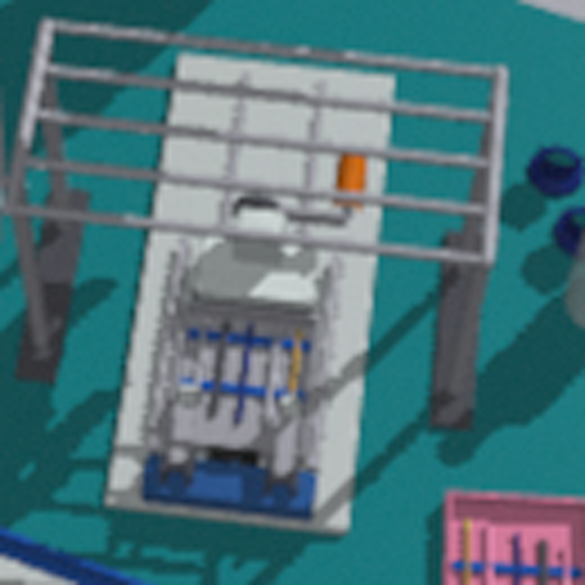

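View pics/t18.png

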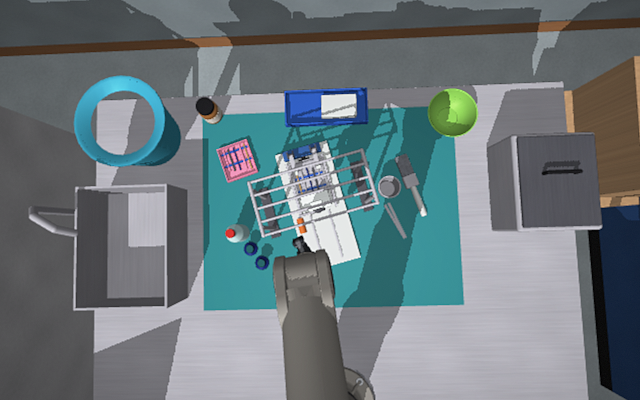

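Run:
```python
from h import *
g=lambda n:cv2.cvtColor(np.load(f'pics/{n}.npz')['img'],cv2.COLOR_RGB2GRAY).astype(np.float32)
S=dict(np.load('pics/s18.npz'))
a,b=proj(S,[*world(45,0),.03]),proj(S,[*world(46,0),.03]); print('px per mm',b-a)
for n in('s9','s10','s15','s16','s18'):
    r=g('s11')[206:238,308:346]; q=g(n)[206:238,308:346]; w=cv2.createHanningWindow(r.shape[::-1],cv2.CV_32F); print(n,cv2.phaseCorrelate(r,q,w))
W=dict(np.load('pics/w18.npz')); h=cv2.cvtColor(W['img'],cv2.COLOR_RGB2HSV); mk=cv2.inRange(h,(3,150,60),(22,255,255))
ys,xs=np.where(mk); print(xs.min(),xs.max(),ys.min(),ys.max())
x0,x1=xs.min(),xs.max()+1; y0=ys[xs<x0+4].mean(); y1=ys[xs>x1-5].mean()
for z in (.075,.08,.086): print(z,rig(plane(W,(x0,y0),z)),rig(plane(W,(x1,y1),z)))
for n in('s16','s18'):
    d=dict(np.load(f'pics/{n}.npz'));hh=cv2.cvtColor(d['img'],cv2.COLOR_RGB2HSV)[:300];m=cv2.inRange(hh,(3,130,60),(22,255,255));m[:, :335]=0;m[:,360:]=0;ys,xs=np.where(m);print(n,xs.mean(),ys.min(),ys.max(),len(xs))
```

```text
px per mm [-0.0377835   0.27151208]
s9 ((0.44153243258757513, -3.0636321745948045), 0.5628403527662158)
s10 ((0.4645837079329844, -1.5994089620767404), 0.9075099743902684)
s15 ((-0.22312445051512952, 0.16806585359890924), 0.9230105724185705)
s16 ((-0.038010704389147776, -0.049485201725971706), 1.0154749900102615)
s18 ((-0.0281048952634535, -0.205715489963751), 1.0294378459453584)
403 545 174 218
0.075 [-57.3  57.7  75. ] [81.9 53.7 75. ]
0.08 [-58.9  59.   80. ] [77.9 55.  80. ]
0.086 [-60.9  60.5  86. ] [73.  56.7 86. ]
s16 347.3658536585366 179 186 41
s18 347.609756097561 179 186 41
```

Run:
```python
from h import *
W=dict(np.load('pics/w18.npz')); h=cv2.cvtColor(W['img'],cv2.COLOR_RGB2HSV); mk=cv2.inRange(h,(3,150,60),(22,255,255)); mk[:,465:]=0
ys,xs=np.where(mk); c=(xs.mean(),ys.mean()); print(c,xs.min(),xs.max())
for t in (-.05,0,.1,.2,.3):
    o=[]
    for x in (-59.5,-37,-14.5):
        o.append(proj(W,[*world(x,60*np.cos(t)),.075+.06*np.sin(t)]).round(1).tolist())
    print(t,o)
W0=dict(np.load('pics/w1.npz'))
for t in (0,.2): print(t,proj(W0,[*world(-106.2,60*np.cos(t)),.075+.06*np.sin(t)]))
cv2.imwrite('pics/w18c.png',cv2.resize(W['img'][140:300,380:520],None,fx=4,fy=3.5,interpolation=cv2.INTER_CUBIC)[:,:,::-1])
```

```text
(np.float64(428.8561904761905), np.float64(188.20666666666668)) 403 454
-0.05 [[400.5, 185.6], [424.3, 189.6], [447.8, 193.6]]
0 [[401.3, 186.5], [425.3, 190.5], [449.1, 194.6]]
0.1 [[402.9, 188.7], [427.3, 192.9], [451.5, 197.0]]
0.2 [[404.3, 191.7], [429.2, 195.9], [453.9, 200.1]]
0.3 [[405.6, 195.4], [430.9, 199.7], [456.0, 203.9]]
0 [348.01635187 179.36102116]
0.2 [347.83148542 182.5491051 ]
```

View pics/w18c.png

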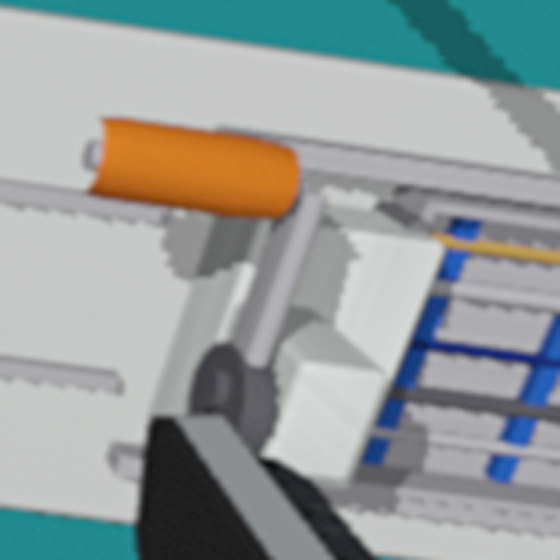

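```bash
python3 -c "
from station import manip
print(manip.finish_job())"
```

```text
the job is handed in; nothing more can be done
None
```

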